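# Index the rotary stage to the green station and unload the carrier bar

### The job

Pull up the spring plunger's black knob, turn the rotary stage until the plunger stands over the hole beside the green marker, and let it drop in so that the stage is locked there. Then lift the outlet end of the copper carrier bar over the lip, draw it out endwise from under the keeper bridge, and set it down flat in the blue tray before letting go of it. Leave the things standing round about where they are.

Things in the scene. Friction and masses are not known exactly. Their poses are not given: they have to be found in the camera images.
- index_center (a point): centre of the top face of the fixed index plate, a dark steel disc 176 mm across, its top 12 mm above the bench. Four holes on a circle of 62 mm radius, at stage angles -1.396, -0.698, 0 (home) and +0.698 rad; all but the home hole have a coloured marker radially outside them, 78 mm from the centre. At the start the plunger is locked in the home hole
- index_stage (a joint): angle of the rotating stage about its vertical axis through index_center, rad, positive counter-clockwise from above; 0 at the home hole; stops at -1.54 and +0.84. About 0.05 N m of friction; it stays where it is left. It turns only while the plunger is pulled up
- channel (a point): centre of the bar channel's floor (30 mm above the bench, the top of the aluminium stage disc of 104 mm diameter), on the turning axis. Its frame turns with the stage: x along the channel to the outlet, z up. A back stop stands at x = -52 mm. From x = -15 mm to the lip the bar's sides stand free. The plunger's arm points 1.745 rad clockwise of this x
- lip (a point): middle of the top edge of the steel lip across the channel's outlet: 22 mm wide, 5 mm thick, at x = +52 to +57 mm of the channel's frame, 8 mm higher than the channel floor
- bridge (a point): centre of the top of the keeper bridge over the bar's inner part: x = -50 to -15 mm of the channel's frame, 32 mm wide, its top 23 mm and its underside 19 mm above the channel floor, on two cheeks 20 mm apart
- plunger (a joint): lift of the spring plunger, m: 0 when the pin is fully down in a hole, about 0.008 when its round tip rides on the plate between holes, stop at 0.014. Its spring pushes it down with 3.5 N at 0 and 8.4 N at 0.014. The 8 mm pin has 1 mm of play each side in a hole and drops in by itself when within about 2 mm of the hole's middle and no longer held up
- knob_grip (a point): centre of the plunger's black knurled knob, a cylinder of 22 mm diameter and 22 mm height, upright, 52 mm above the bench when down. It rides on the stage's arm, 62 mm from the turning axis; below it is a steel sleeve of 18 mm diameter, whose top is 5 mm below the knob's lower face (36 mm above the bench). The knob does not turn about its own axis relative to the stage
- pointer (a point): point of the stage on the plunger arm's outer end, 78 mm from the turning axis, in line with the axis and the knob, at the height of the index plate's top; it stands at a marker's centre when the plunger is over that marker's hole
- marker_green_top (a point): top of the green marker, a disc of 16 mm diameter and 4 mm height on the index plate, 78 mm from the centre, radially outside the hole it belongs to; which of the three marked holes it stands at varies
- marker_red_top (a point): top of the red marker, same shape, beside another hole
- marker_yellow_top (a point): top of the yellow marker, same shape, beside another hole
- bar_center (a point): centre of the loose copper carrier bar, 100 mm (its x) by 16 mm (its y) by 14 mm (its z), about 0.1 kg; at the start it lies in the channel, its x along the channel's x. Under the bridge it can rise 5 mm level, or tilt about 8 degrees with its inner end on the floor; tilting it 6 degrees raises the outlet end about 10 mm, over the lip. It is free of the bridge once drawn out 35 mm
- tray_floor (a point): centre of the inner floor (4 mm above the bench) of the blue open tray, fixed to the bench, outside 130 mm (its x) by 76 mm (its y) by 14 mm high, walls 4 mm thick
- vial_flux: bystander: white vial with a black cap, 31 mm across, 62 mm tall, origin at the centre of its foot
- vial_epoxy: bystander: pink vial with a white cap, 27 mm across, 50 mm tall, origin at the centre of its foot
- spool_gold: bystander: blue and gold wire spool lying flat, 51 mm across, 25 mm tall, origin at the centre of its foot
- blower: bystander: black rubber dust blower, 55 mm across, 119 mm tall, origin at the centre of its foot
- weight: bystander: calibration weight with a knob, 25 mm across, 30 mm tall, origin at the centre of its foot
- carrier_bar: the same copper bar; origin at the centre of its underside, 7 mm below bar_center
Things that resemble listed ones, but are neither listed nor needed, are in the scene too. Several things have the shape of the carrier_bar; the one meant has the colours described above.

How it is judged:
By the outcome, as a careful person would: the job done as asked, in the order asked, and still so for the second after the job is handed in, with the robot touching nothing.
It also fails if it takes over 58 s, if anything falls off the work surface, if the arm or the gripper's body presses on something with over 40 N, if the wrist force passes 120 N, or if a joint passes its speed limit or range.

### The arm

A 7-joint arm with a two-finger parallel gripper is mounted at the origin on a cart in front of the work surface, level with it; the furniture and walls round the work are solid. World frame = base frame: x ahead of the robot, y to its left, z up, the work surface at z = 0. Lengths are in m, angles in rad, forces in N, time in s.
With the tool pointing down it reaches from about 0.35 to 0.9 m from the base axis. Payload 8.1 kg.
Tool frame: the origin (TCP) lies at the very end of the fingers, on their centre line; the grasp point (between the pads) lies 19 mm behind it; z points along the fingers, y is the line along which they close (so a half turn about z gives the same grasp; the last joint's range is limited). The gripper opens to 92 mm and grips with 3 to 60 N. Pads are 19 mm wide; open, the fingers measure 130 mm over their backs; the gripper's body (75 mm by 190 mm) begins 47 mm behind the grasp point.
Start: joints at [1.219, 0.434, 0.025, 1.573, -0.012, 1.134, -0.075], TCP at [0.154, -0.606, 0.227] pointing down, gripper open.
Joint ranges: [-2.62, 2.62], [-0.44, 2.09], [-1.27, 1.32], [0.08, 2.57], [-1.32, 4.46], [0.12, 2], [-2.74, 2.74]. Speed limits (rad/s): [2.22, 2.22, 3.01, 3.01, 3.14, 3.14, 3.14].

### API

Orientations are given as a unit quaternion [x, y, z, w].
In Python, from cell import * gives the robot as it stands.
- The arm moves only by the tool arm_command, never from a script. Its argument "steps" is one flat list of numbers, 7 for each row, row after row: the turn, a rotation vector about the tool's x, y, z in rad, then the shift along the tool's x, y, z in m, then the gripper's target within -1 to 1 (shut at 1, half-way at 0, fully open at -1). In form: [wx, wy, wz, x, y, z, fingers, wx, wy, wz, x, y, z, fingers, ...]. A call has 1 to 12 rows; each row is the pose to reach, as a shift and turn from the pose commanded when the call began, along the tool's axes at that moment; what a row does not reach only later rows make up. A row lasts 1/12 s, in which the tool goes at most 41.7 mm and 7.16 degrees, less where a joint would pass 70% of its speed; a pose out of reach is approached as far as the arm can. A call with a gripper value outside its range is refused whole. The fingers move at their own pace and stop on an object; "newtons" is the grip in N (left out, the last holds). Time passes only in rows, so rows that repeat a pose let the fingers close. It gives the time, the measured TCP pose, the force, the opening and the grip force at its end, in the units of the state.
- sense(): the state, without advancing time (a new reading comes with each control period).
- capture(name): name is "side" or "top" or "wrist"; returns a dict with "img" (420x560x3 uint8, red, green, blue), "depth" (420x560 float32, m along the optical axis (not along the pixel's ray), 0 where there is no reading), "vfov" (degrees; the focal length in pixels is half the picture's height over the tangent of half this angle, whatever the lens; pixels are square), "cx", "cy" (the principal point, pixels), "D" ([k1, k2, p1, p2, k3] as OpenCV has them; the pictures are not rectified), "eye" and "attitude" of the camera in the world. Camera axes: x right, y down, z forward; pixel columns grow to the right and rows downward; lengths in m; the calibration is good to about 2 mm. A picture is of the moment at which its call begins.
- close_job(): hands the job in; it is judged then, once.
The state is a dict: "clock": time; "joint_pos": joint angles; "joint_vel": joint speeds; "tau": joint torques, N m; "tool_pos": TCP position; "tool_rot": TCP orientation; "ft_force": force on the tool from outside, world axes, zero at the start; "ft_torque": the same for the moment, N m; "grip_width": finger opening in m; "grip_force": force on a finger pad.
Only numpy, scipy, OpenCV 4.12 (cv2) and the standard library are available. Lean on these libraries where they do the work, as an engineer would, in place of code of your own. Each camera call takes 0.05 s, during which the arm holds its last target. There are 200 camera calls.

## Working session

There is one attempt and no reset: what is moved stays moved. The work goes in short steps, Python scripts to look and compute and a tool call to move; the robot and the scene stay as the last step left them, time stands still between calls to the robot, and variables do not carry over. Pictures are saved under pics/ and viewed, at most 10 in all, crops included, and the job is handed in when it is done.

Besides the shell and the picture viewer there is one more tool, called after ">>>" as name(argument=value, ...) on one line, values as JSON. arm_command: Moves the arm, as the interface text tells. Its arguments: {"type":"object","properties":{"steps":{"type":"array"},"newtons":{"type":"number"}},"required":["steps"]}

```bash
ls; mkdir -p pics; cat > h.py <<'E'
import numpy as np, cv2, pickle
from scipy.spatial.transform import Rotation as R
from cell import *
def K(c):
    f=c["img"].shape[0]/2/np.tan(np.radians(c["vfov"])/2)
    return np.array([[f,0,c["cx"]],[0,f,c["cy"]],[0,0,1.]])
def Rm(c):
    a=np.array(c["attitude"],float)
    return R.from_quat(a).as_matrix() if a.size==4 else a.reshape(3,3)
def ray(c,u,v):
    p=cv2.undistortPoints(np.array([[[u,v]]],float),K(c),np.array(c["D"],float))[0,0]
    return np.array(c["eye"]),Rm(c)@np.array([p[0],p[1],1.])
def atz(c,u,v,z):
    e,d=ray(c,u,v); return e+d*(z-e[2])/d[2]
def dep(c,u,v):
    e,d=ray(c,u,v); return e+d*c["depth"][int(round(v)),int(round(u))]
def cloud(c):
    H,W=c["depth"].shape
    u,v=np.meshgrid(np.arange(W),np.arange(H))
    p=cv2.undistortPoints(np.stack([u,v],-1).reshape(-1,1,2).astype(float),K(c),np.array(c["D"],float)).reshape(H,W,2)
    d=np.dstack([p,np.ones((H,W))])*c["depth"][...,None]
    return d@Rm(c).T+np.array(c["eye"])
def proj(c,X):
    r=Rm(c).T; t=-r@np.array(c["eye"])
    return cv2.projectPoints(np.array(X,float).reshape(-1,3),cv2.Rodrigues(r)[0],t,K(c),np.array(c["D"],float))[0].reshape(-1,2)
def tri(*rs):
    A=np.zeros((3,3));b=np.zeros(3)
    for e,d in rs:
        d=d/np.linalg.norm(d);P=np.eye(3)-np.outer(d,d);A+=P;b+=P@e
    return np.linalg.solve(A,b)
def snap(n,f):
    c=capture(n); pickle.dump(c,open(f"pics/{f}.pkl","wb")); cv2.imwrite(f"pics/{f}.png",c["img"][...,::-1]); return c
def load(f): return pickle.load(open(f"pics/{f}.pkl","rb"))
E
python3 - <<'E'
from h import *
for n in("top","side"):
    c=snap(n,n+"0"); print(n,c["vfov"],c["eye"],c["attitude"],c["D"])
a,b=[cv2.imread(f"pics/{n}0.png") for n in("top","side")]
s=sense();print(s["tool_pos"],s["tool_rot"],s["clock"],s["grip_width"])
E
```

```text
pics
top 52.17085693711051 [0.43908666 0.02025695 1.07274254] [ 0.7117466  -0.70000434  0.04531223 -0.03684434] [-0.02629354  0.          0.          0.          0.        ]
side 57.59346843027969 [ 0.24538093 -0.67913729  0.48495309] [ 0.83407836 -0.19627693  0.10593653 -0.50454545] [0.03785629 0.         0.         0.         0.        ]
[ 0.15373567 -0.60530462  0.22600539] [ 9.92273945e-01  1.24064026e-01 -1.71248780e-04 -7.11904265e-04] 0.1 0.09184874999308315
```

View pics/top0.png

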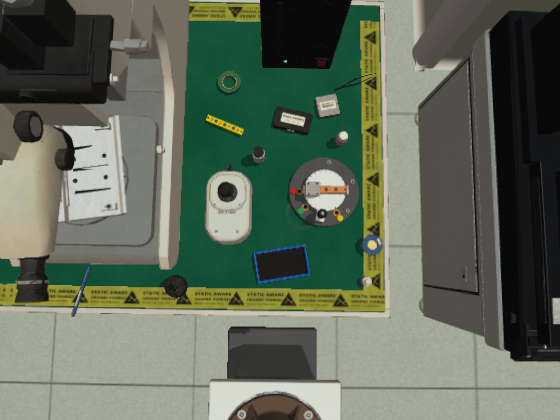

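View pics/side0.png

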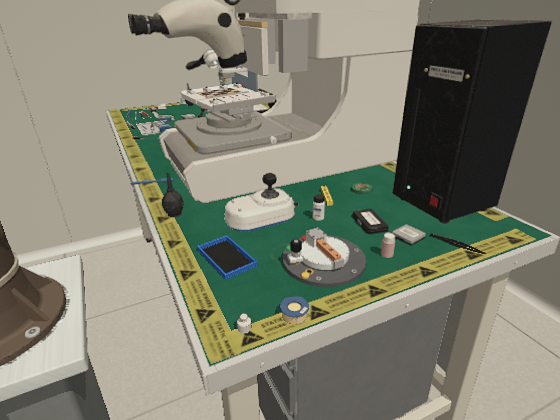

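Top view: index plate at about (323,192), black knob (321,213), copper bar (333,188) under the bridge (313,188), tray (281,263). Markers: red (293,190), green (301,210), yellow (340,217). I'll check this in one close crop. I'll also fit positions from the depth.

```bash
python3 - <<'E'
from h import *
a=load("top0");b=load("side0")
A=cv2.resize(a["img"][150:290,240:390],None,fx=4,fy=4,interpolation=cv2.INTER_CUBIC)[:,:]
B=cv2.resize(b["img"][215:315,190:380],None,fx=4,fy=4,interpolation=cv2.INTER_CUBIC)
cv2.imwrite("pics/cA.png",A[...,::-1]);cv2.imwrite("pics/cB.png",B[...,::-1])
for n,c in(("top",a),("side",b)):
    P=cloud(c)
    hsv=cv2.cvtColor(c["img"],cv2.COLOR_RGB2HSV)
    roi=(P[...,0]>.3)&(P[...,0]<.75)&(P[...,1]<.1)&(P[...,1]>-.3)&(c["depth"]>0)&(P[...,2]<.15)
    def rep(name,m):
        k,l,s,ce=cv2.connectedComponentsWithStats((m&roi).astype(np.uint8))
        for i in range(1,k):
            if s[i,4]>=10: print(n,name,s[i],ce[i].round(1),np.median(P[l==i],0).round(4))
    h,S,V=hsv[...,0],hsv[...,1],hsv[...,2]
    rep("red",((h<6)|(h>174))&(S>150)&(V>90)); rep("orange",(h>6)&(h<16)&(S>110)&(V>90)); rep("yellow",(h>20)&(h<32)&(S>150)&(V>120))
    rep("green",(h>45)&(h<75)&(S>120)&(V>110)); rep("blue",(h>100)&(h<125)&(S>150)&(V>90))
E
```

```text
top red [290 188   6   6  33] [292.6 190.6] [ 0.6141 -0.0396  0.0148]
top orange [320 186  27   7 134] [333.1 189.4] [ 0.6142 -0.1356  0.0433]
top yellow [ 363  141   20  100 1205] [372.4 187. ] [ 0.627  -0.2407  0.0033]
top yellow [337 215   6   6  30] [339.4 217.5] [ 0.5494 -0.1554  0.0151]
top yellow [ 235  249  150   62 2398] [322.4 294.5] [ 0.3521 -0.1245  0.0031]
top green [298 208   6   6  27] [300.1 210.5] [ 0.5642 -0.0575  0.0154]
top blue [254 244  56  40 348] [281.3 264. ] [ 0.4301 -0.0136  0.0126]
side red [302 236   4   5  15] [303.5 237.7] [ 0.6114 -0.0373  0.0141]
side orange [317 238  24  23 194] [327.7 250.2] [ 0.6101 -0.1379  0.0409]
side yellow [301 272   8   6  33] [305.  274.9] [ 0.5479 -0.157   0.014 ]
side green [286 246   5   4  15] [287.7 247.5] [ 0.5613 -0.0561  0.0141]
side blue [197 235  60  45 621] [227.3 257.3] [ 0.4335 -0.0291  0.0085]
```

View pics/cA.png

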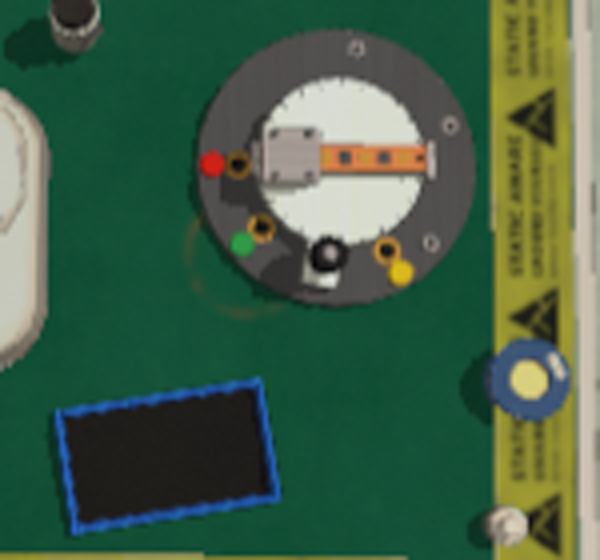

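The crop shows green (243,243) is the first hole clockwise of home, with red (212,165) next and yellow on the other side (402,272). So the target stage angle is −0.698. The copper bar with orange and dark squares points right, outlet lip at (430,160). The yellow strip and the brass circle are only look-alikes. Next come the exact fits.

```bash
cat > fit.py <<'E'
from h import *
from scipy.optimize import least_squares
a=load("top0");b=load("side0")
pa=dict(red=(292.6,190.6),yel=(339.4,217.5),grn=(300.1,210.5));pb=dict(red=(303.5,237.7),yel=(305,274.9),grn=(287.7,247.5))
ang=dict(red=-1.396,yel=.698,grn=-.698)
M={k:tri(ray(a,*pa[k]),ray(b,*pb[k])) for k in pa}
for k in M: print(k,M[k].round(4), "rays z16:",atz(a,*pa[k],.016)[:2].round(4),atz(b,*pb[k],.016)[:2].round(4))
def f(p,M):
    return np.concatenate([p[:2]+.078*np.array([np.cos(p[2]+ang[k]),np.sin(p[2]+ang[k])])-M[k][:2] for k in M])
for T in(M,{k:atz(a,*pa[k],.016) for k in pa},{k:atz(b,*pb[k],.016) for k in pb}):
    r=least_squares(f,[.6,-.11,-3.0],args=(T,));print("centre, plunger dir",r.x.round(4),"chan dir",(r.x[2]+1.745).round(4),np.abs(r.fun).max().round(4))
for n,c in(("top",a),("side",b)):
    P=cloud(c);h=cv2.cvtColor(c["img"],cv2.COLOR_RGB2HSV);m=np.zeros(h.shape[:2],bool)
    near=np.hypot(P[...,0]-.551,P[...,1]+.117)<.03
    m=near&(h[...,2]<70)&(P[...,2]>.04)
    print(n,"knob",m.sum(),P[m].mean(0).round(4),P[m].max(0).round(4),P[m].min(0).round(4))
    o=(h[...,0]>6)&(h[...,0]<18)&(h[...,1]>110)&(h[...,2]>90)&(P[...,2]>.02)&(np.hypot(P[...,0]-.61,P[...,1]+.13)<.06)
    Q=P[o];Q=Q[Q[:,2]>.036];w,v=np.linalg.eigh(np.cov(Q[:,:2].T));print(" bar",Q.mean(0).round(4),np.percentile(Q,[2,98],0).round(4),"dir",np.arctan2(v[1,1],v[0,1]).round(4))
    bl=(h[...,0]>100)&(h[...,0]<125)&(h[...,1]>130)&(h[...,2]>70)&(np.hypot(P[...,0]-.43,P[...,1]+.015)<.09)
    Q=P[bl];rc=cv2.minAreaRect(Q[:,:2].astype(np.float32)*1000);print(" tray",rc,np.percentile(Q[:,2],[5,50,95]).round(4),Q.mean(0).round(4))
P=cloud(a);hh=(P[...,2]>.06)&(np.hypot(P[...,0]-.6,P[...,1]+.1)<.3)&(a["depth"]>0)
k,l,s,ce=cv2.connectedComponentsWithStats(hh.astype(np.uint8))
for i in range(1,k):
    if s[i,4]>5:print("tall",ce[i].round(),P[l==i].min(0).round(3),P[l==i].max(0).round(3))
s=sense();print(R.from_quat(s["tool_rot"]).as_matrix().round(4))
E
python3 fit.py
```

```text
red [ 0.6135 -0.038   0.0139] rays z16: [ 0.6148 -0.0386] [ 0.6101 -0.0406]
yel [ 0.5492 -0.1559  0.0128] rays z16: [ 0.5493 -0.1556] [ 0.5466 -0.1594]
grn [ 0.5635 -0.0572  0.0142] rays z16: [ 0.5651 -0.0578] [ 0.5602 -0.0591]
centre, plunger dir [ 0.6155 -0.1156 -3.2903] chan dir -1.5453 0.0004
centre, plunger dir [ 0.6161 -0.1164 -3.302 ] chan dir -1.557 0.0007
centre, plunger dir [ 0.6126 -0.118  -3.2829] chan dir -1.5379 0.0008
top knob 50 [ 0.5529 -0.1057  0.061 ] [ 0.5643 -0.0956  0.066 ] [ 0.5449 -0.1164  0.0484]
 bar [ 0.6145 -0.1368  0.0438] [[ 0.6079 -0.167   0.0406]
 [ 0.6214 -0.1041  0.047 ]] dir 1.6069
 tray ((433.9569091796875, -12.644523620605469), (77.11866760253906, 131.01780700683594), 10.050643920898438) [0.0005 0.0119 0.0162] [ 0.4322 -0.0115  0.0175]
side knob 110 [ 0.5512 -0.1114  0.0539] [ 0.5652 -0.0954  0.0616] [ 0.5431 -0.1188  0.0414]
 bar [ 0.6131 -0.1357  0.0408] [[ 0.6067 -0.1667  0.0366]
 [ 0.6224 -0.0959  0.0433]] dir 1.577
 tray ((436.6387023925781, -2.810028076171875), (87.16131591796875, 151.18289184570312), 9.979706764221191) [0.0011 0.0083 0.0127] [ 0.4337 -0.0183  0.0077]
tall [133.  46.] [0.665 0.158 0.615] [0.682 0.191 0.632]
tall [114.  79.] [0.632 0.192 0.606] [0.642 0.198 0.62 ]
tall [258. 151.] [0.69  0.036 0.06 ] [0.713 0.061 0.066]
tall [227. 192.] [0.577 0.096 0.06 ] [0.626 0.144 0.12 ]
tall [322. 213.] [ 0.545 -0.116  0.06 ] [ 0.564 -0.097  0.066]
tall [220. 212.] [0.55  0.133 0.06 ] [0.555 0.138 0.063]
tall [225. 213.] [0.548 0.119 0.06 ] [0.555 0.128 0.064]
tall [231. 212.] [0.548 0.102 0.06 ] [0.556 0.114 0.063]
[[ 9.692e-01  2.462e-01 -5.000e-04]
 [ 2.462e-01 -9.692e-01  1.400e-03]
 [-2.000e-04 -1.500e-03 -1.000e+00]]
```

>>> arm_command(steps=[0, 0, 0.2, 0.255, -0.192, 0, 0, 0, 0, 0.2, 0.255, -0.192, 0, 0, 0, 0, 0.2, 0.255, -0.192, 0, 0, 0, 0, 0.2, 0.255, -0.192, 0, 0, 0, 0, 0.2, 0.255, -0.192, 0, 0, 0, 0, 0.2, 0.255, -0.192, 0, 0, 0, 0, 0.2, 0.255, -0.192, 0, 0, 0, 0, 0.4, 0.509, -0.384, 0.03, 0, 0, 0, 0.4, 0.509, -0.384, 0.03, 0, 0, 0, 0.4, 0.509, -0.384, 0.03, 0, 0, 0, 0.4, 0.509, -0.384, 0.03, 0, 0, 0, 0.4, 0.509, -0.384, 0.03, 0])

```text
clock: 1.1
tool_pos: [0.4638, -0.2185, 0.209]
tool_rot: [0.997, -0.076, -0.0, 0.0]
ft_force: [0.5, -0.5, -1.1]
grip_width: 0.0457
grip_force: 0.0
```

>>> arm_command(steps=[0, 0, 0, 0, 0, 0, 0, 0, 0, 0, 0, 0, 0, 0, 0, 0, 0, 0, 0, 0, 0])

```text
clock: 1.35
tool_pos: [0.4627, -0.2205, 0.2088]
tool_rot: [0.997, -0.075, -0.001, 0.0]
ft_force: [-0.4, 0.0, 0.5]
grip_width: 0.0459
grip_force: 0.0
```

>>> arm_command(steps=[0, 0, 0, 0.072, -0.125, 0.01, 0, 0, 0, 0, 0.072, -0.125, 0.01, 0, 0, 0, 0, 0.072, -0.125, 0.01, 0, 0, 0, 0, 0.072, -0.125, 0.01, 0, 0, 0, 0, 0.072, -0.125, 0.01, 0, 0, 0, 0, 0.072, -0.125, 0.01, 0])

```text
clock: 1.85
tool_pos: [0.5529, -0.1083, 0.1988]
tool_rot: [0.997, -0.076, -0.0, 0.0]
ft_force: [-0.5, 0.1, -0.0]
grip_width: 0.0458
grip_force: 0.0
```

```bash
python3 - <<'E'
from h import *
c=snap("wrist","w1");s=sense();print(s["tool_pos"],s["joint_pos"],c["eye"],Rm(c).round(3))
C=np.array([.6145,-.116]);
for nm,X in dict(knob=[.553,-.107,.063],centre=[.6145,-.116,.012],grn=[.5635,-.0572,.016],tray=[.434,-.0135,.004]).items(): print(nm,proj(c,X).round(1))
E
```

```text
[ 0.5522729  -0.10966253  0.1989091 ] [ 0.22973983  0.37024706 -0.17329946  1.75136553  0.07426854  1.0272858
 -1.69473844] [ 0.6194294  -0.11923806  0.35736515] [[-0.149 -0.957 -0.248]
 [-0.989  0.145  0.037]
 [ 0.001  0.251 -0.968]]
knob [[274.9 209.4]]
centre [[274.8 135.2]]
grn [[224.5 196.1]]
tray [[209.5 311.1]]
```

View pics/w1.png

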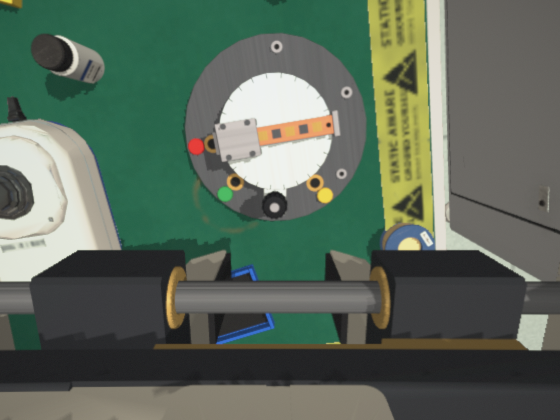

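Wrist view: knob top about (274,203), green (225,194), red (196,146), yellow (325,195), bar from (258,137) to (334,125). I'll fit with this third view.

```bash
cat > fit2.py <<'E'
from h import *
from scipy.optimize import least_squares
def blobs(c):
    h=cv2.cvtColor(c["img"],cv2.COLOR_RGB2HSV);P=cloud(c)
    H,S,V=h[...,0],h[...,1],h[...,2];reg=(np.hypot(P[...,0]-.6145,P[...,1]+.116)<.092)&(c["depth"]>0)
    out={}
    for k,m in dict(red=((H<6)|(H>174))&(S>150)&(V>90),yel=(H>20)&(H<32)&(S>190)&(V>150),grn=(H>45)&(H<75)&(S>120)&(V>110)).items():
        n,l,s,ce=cv2.connectedComponentsWithStats((m&reg).astype(np.uint8));i=1+np.argmax(s[1:,4]);out[k]=ce[i]
    return out,P,h
if __name__=="__main__":
    ang=dict(red=-1.396,yel=.698,grn=-.698)
    cs=[load(n) for n in("top0","side0","w1")];bl=[blobs(c)[0] for c in cs]
    M={k:tri(*[ray(c,*b[k]) for c,b in zip(cs,bl)]) for k in ang}
    W={k:atz(cs[2],*bl[2][k],.0155) for k in ang}
    f=lambda p,M:np.concatenate([p[:2]+.078*np.array([np.cos(p[2]+ang[k]),np.sin(p[2]+ang[k])])-M[k][:2] for k in M])
    for T in(M,W):
        r=least_squares(f,[.6,-.11,-3.0],args=(T,));print([v.round(4) for v in T.values()],r.x.round(4),np.abs(r.fun).max().round(4))
        print("knob pred",(r.x[:2]+.062*np.array([np.cos(r.x[2]),np.sin(r.x[2])])).round(4))
    _,P,h=blobs(cs[2]);c=cs[2]
    m=(np.hypot(P[...,0]-.553,P[...,1]+.107)<.03)&(P[...,2]>.055)
    print("knob",m.sum(),P[m].mean(0).round(4),P[m].min(0).round(4),P[m].max(0).round(4))
    o=(h[...,0]>6)&(h[...,0]<18)&(h[...,1]>110)&(h[...,2]>90)&(P[...,2]>.03)&(np.hypot(P[...,0]-.61,P[...,1]+.13)<.06)
    Q=P[o];w,v=np.linalg.eigh(np.cov(Q[:,:2].T));print("bar",Q.mean(0).round(4),np.percentile(Q,[2,98],0).round(4),"dir",np.arctan2(v[1,1],v[0,1]).round(4))
    dk=P[(np.hypot(P[...,0]-.6145,P[...,1]+.116)<.045)&(h[...,1]<40)&(h[...,2]>180)];print("disc z",np.median(dk[:,2]))
E
python3 fit2.py
```

```text
Traceback (most recent call last):
  File "fit2.py", line 12, in <module>
    cs=[load(n) for n in("top0","side0","w1")];bl=[blobs(c)[0] for c in cs]
                                                   ~~~~~^^^
  File "fit2.py", line 8, in blobs
    n,l,s,ce=cv2.connectedComponentsWithStats((m&reg).astype(np.uint8));i=1+np.argmax(s[1:,4]);out[k]=ce[i]
                                                                            ~~~~~~~~~^^^^^^^^^
ValueError: attempt to get argmax of an empty sequence
```

```bash
sed -i 's/(S>190)&(V>150)/(S>150)\&(V>120)/' fit2.py; python3 fit2.py
```

```text
[array([ 0.6144, -0.0379,  0.0131]), array([ 0.5491, -0.1562,  0.013 ]), array([ 0.5643, -0.057 ,  0.0131])] [ 0.6158 -0.1159 -3.2965] 0.0002
knob pred [ 0.5545 -0.1063]
[array([ 0.6157, -0.039 ,  0.0155]), array([ 0.5496, -0.1564,  0.0155]), array([ 0.5658, -0.0577,  0.0155])] [ 0.6166 -0.1168 -3.3053] 0.0002
knob pred [ 0.5554 -0.1067]
knob 19405 [ 0.5748 -0.1095  0.287 ] [ 0.5397 -0.1362  0.0551] [ 0.583  -0.081   0.3162]
bar [ 0.6166 -0.1363  0.0453] [[ 0.6093 -0.1664  0.043 ]
 [ 0.6238 -0.1032  0.0463]] dir 1.582
disc z 0.030897362063912026
```

>>> arm_command(steps=[0, 0, 0, 0.002, -0.0035, 0.04, 0, 0, 0, 0, 0.002, -0.0035, 0.08, 0, 0, 0, 0, 0.002, -0.0035, 0.12, 0, 0, 0, 0, 0.002, -0.0035, 0.145, 0, 0, 0, 0, 0.002, -0.0035, 0.159, 0, 0, 0, 0, 0.002, -0.0035, 0.159, 0, 0, 0, 0, 0.002, -0.0035, 0.159, 0], newtons=30)

```text
clock: 2.48
tool_pos: [0.5545, -0.1067, 0.0401]
tool_rot: [0.997, -0.077, -0.001, 0.001]
ft_force: [0.6, -0.5, 0.1]
grip_width: 0.046
grip_force: 0.0
```

```bash
python3 - <<'E'
from h import *
for n in ("side","wrist"): 
    c=snap(n,n+"1")
    if n=="side": cv2.imwrite("pics/s1.png",cv2.resize(c["img"][190:310,210:390],None,fx=4,fy=4,interpolation=cv2.INTER_CUBIC)[...,::-1])
s=sense();print(s["tool_pos"],s["ft_force"])
E
```

```text
[ 0.55623997 -0.10593176  0.04163912] [-0.30970475  0.41293724  0.00799636]
```

View pics/s1.png

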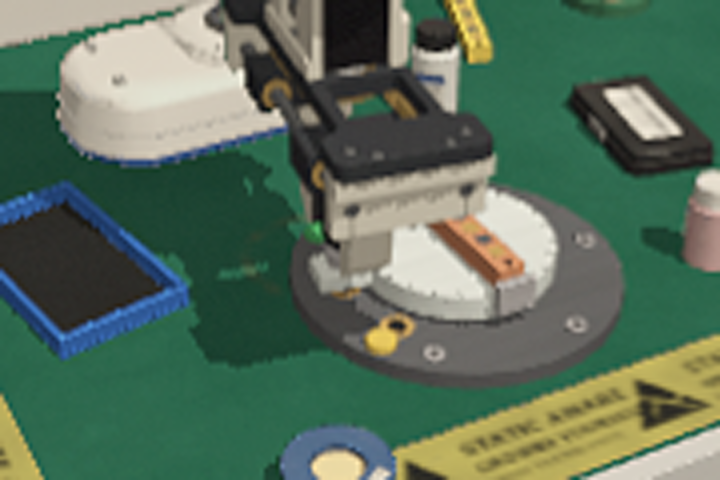

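The side crop shows the fingers on both sides of the knob (near finger about (362,253)), clear of everything. Closing.

>>> arm_command(steps=[0, 0, 0, 0, 0, 0, 1, 0, 0, 0, 0, 0, 0, 1, 0, 0, 0, 0, 0, 0, 1, 0, 0, 0, 0, 0, 0, 1, 0, 0, 0, 0, 0, 0, 1, 0, 0, 0, 0, 0, 0, 1], newtons=30)

```text
clock: 3.08
tool_pos: [0.5559, -0.1046, 0.0406]
tool_rot: [0.997, -0.076, 0.0, 0.0]
ft_force: [-1.5, -0.0, 5.3]
grip_width: 0.021
grip_force: 30.0
```

>>> arm_command(steps=[0, 0, 0, 0, 0, -0.004, 1, 0, 0, 0, 0, 0, -0.008, 1, 0, 0, 0, 0, 0, -0.0115, 1, 0, 0, 0, 0, 0, -0.0115, 1], newtons=30)

```text
clock: 3.42
tool_pos: [0.5559, -0.1046, 0.0521]
tool_rot: [0.997, -0.076, 0.0, 0.0]
ft_force: [3.7, -1.0, -8.5]
grip_width: 0.021
grip_force: 30.0
```

>>> arm_command(steps=[0, 0, 0.058, 0.0001, -0.0036, 0, 1, 0, 0, 0.116, 0.0004, -0.0072, 0, 1, 0, 0, 0.175, 0.0009, -0.0108, 0, 1, 0, 0, 0.233, 0.0017, -0.0143, 0, 1, 0, 0, 0.291, 0.0026, -0.0178, 0, 1, 0, 0, 0.349, 0.0037, -0.0212, 0, 1, 0, 0, 0.407, 0.0051, -0.0245, 0, 1, 0, 0, 0.465, 0.0066, -0.0278, 0, 1, 0, 0, 0.524, 0.0083, -0.031, 0, 1, 0, 0, 0.582, 0.0102, -0.0341, 0, 1, 0, 0, 0.64, 0.0123, -0.037, 0, 1, 0, 0, 0.698, 0.0145, -0.0398, 0, 1], newtons=30)

```text
clock: 4.42
tool_pos: [0.5766, -0.0684, 0.0516]
tool_rot: [0.91, -0.414, 0.001, 0.0]
ft_force: [4.3, -4.7, -8.1]
grip_width: 0.0209
grip_force: 30.0
```

>>> arm_command(steps=[0, 0, 0, 0, 0, 0, 1, 0, 0, 0, 0, 0, 0, 1])

```text
clock: 4.58
tool_pos: [0.5768, -0.0683, 0.0516]
tool_rot: [0.911, -0.412, 0.001, 0.0]
ft_force: [4.6, -4.1, -8.0]
grip_width: 0.021
grip_force: 30.0
```

```bash
cat > st.py <<'E'
from fit2 import *
import sys
n=sys.argv[1];C=np.array([.6158,-.1159])
for cam in("side","top"):
    c=snap(cam,n+cam);_,P,h=blobs(c)
    o=(h[...,0]>6)&(h[...,0]<18)&(h[...,1]>110)&(h[...,2]>90)&(P[...,2]>.03)&(P[...,2]<.06)&(np.hypot(P[...,0]-.61,P[...,1]+.13)<.075)
    Q=P[o]
    if len(Q)<20: print(cam,len(Q));continue
    w,v=np.linalg.eigh(np.cov(Q[:,:2].T));d=np.arctan2(v[1,1],v[0,1]);print(cam,len(Q),Q.mean(0).round(4),"dir",round((d%np.pi)-np.pi,4))
s=sense();print(s["tool_pos"],s["tool_rot"],s["ft_force"],s["ft_torque"],s["joint_pos"])
k=np.array(s["tool_pos"][:2])-C;print("r",np.hypot(*k),"stage",np.arctan2(k[1],k[0])-(2*np.pi-3.2965))
E
python3 st.py a
```

```text
side 141 [ 0.6041 -0.1312  0.0412] dir -2.2803Traceback (most recent call last):
  File "st.py", line 5, in <module>
    c=snap(cam,n+cam);_,P,h=blobs(c)
                            ~~~~~^^^
  File "fit2.py", line 8, in blobs
    n,l,s,ce=cv2.connectedComponentsWithStats((m&reg).astype(np.uint8));i=1+np.argmax(s[1:,4]);out[k]=ce[i]
                                                                            ~~~~~~~~~^^^^^^^^^
    return _wrapfunc(a, 'argmax', axis=axis, out=out, **kwds)
    return bound(*args, **kwds)
ValueError: attempt to get argmax of an empty sequence
```

>>> arm_command(steps=[0, 0, 0, 0, 0, 0.003, 1, 0, 0, 0, 0, 0, 0.005, 1, 0, 0, 0, 0, 0, 0.007, 1, 0, 0, 0, 0, 0, 0.007, 1], newtons=30)

```text
clock: 5.02
tool_pos: [0.5767, -0.0683, 0.0445]
tool_rot: [0.911, -0.412, 0.001, 0.0]
ft_force: [4.3, -4.0, -5.9]
grip_width: 0.0204
grip_force: 30.0
```

The spring still pulls down (5.9 N) at a lift of about 4.5 mm, so the pin is in the hole. I'll lower the rest of the way and release.

>>> arm_command(steps=[0, 0, 0, 0, 0, 0.0035, 1, 0, 0, 0, 0, 0, 0.0035, 1, 0, 0, 0, 0, 0, 0.0035, 0, 0, 0, 0, 0, 0, 0.0035, 0, 0, 0, 0, 0, 0, 0.0035, 0, 0, 0, 0, 0, 0, 0.0035, 0])

```text
clock: 5.52
tool_pos: [0.5756, -0.0669, 0.0412]
tool_rot: [0.911, -0.412, -0.0, -0.0]
ft_force: [-0.3, -0.3, -0.2]
grip_width: 0.0429
grip_force: 0.0
```

>>> arm_command(steps=[0, 0, 0, 0, 0, -0.04, 0, 0, 0, 0, 0, 0, -0.08, 0, 0, 0, 0, 0, 0, -0.12, 0, 0, 0, 0, -0.04, 0, -0.15, 0, 0, 0, 0, -0.08, 0, -0.16, 0, 0, 0, 0, -0.08, 0, -0.16, 0])

```text
clock: 6.02
tool_pos: [0.521, -0.0021, 0.204]
tool_rot: [0.912, -0.41, 0.0, -0.002]
ft_force: [-0.9, 1.1, -0.7]
grip_width: 0.046
grip_force: 0.0
```

```bash
cat > st2.py <<'E'
from h import *
from scipy.optimize import least_squares
c=snap("wrist","w2");P=cloud(c);h=cv2.cvtColor(c["img"],cv2.COLOR_RGB2HSV)
t=snap("top","t2")
s=sense();print(s["clock"],s["tool_pos"],s["tool_rot"],s["joint_pos"])
for c in(c,t,snap("side","s2")):
    P=cloud(c);h=cv2.cvtColor(c["img"],cv2.COLOR_RGB2HSV)
    o=(h[...,0]>6)&(h[...,0]<18)&(h[...,1]>110)&(h[...,2]>90)&(P[...,2]>.03)&(P[...,2]<.06)&(np.hypot(P[...,0]-.61,P[...,1]+.13)<.075)
    Q=P[o];
    if len(Q)>20:
        w,v=np.linalg.eigh(np.cov(Q[:,:2].T));d=np.arctan2(v[1,1],v[0,1]);print("bar",len(Q),Q.mean(0).round(4),"dir",round((d%np.pi)-np.pi,4))
    k=(np.hypot(P[...,0]-.5751,P[...,1]+.0692)<.025)&(P[...,2]>.04)&(P[...,2]<.09)&(h[...,2]<70)
    if k.any():print("knob",k.sum(),P[k].mean(0).round(4),np.percentile(P[k][:,2],[50,95]).round(4))
E
python3 st2.py
```

```text
6.1167 [ 0.52226841 -0.00492722  0.20234106] [ 9.12010726e-01 -4.10165418e-01  4.26299656e-04 -7.64479912e-04] [-0.11293785  0.29133243  0.0261726   1.85733077 -0.01007815  0.99155593
 -2.49843027]
bar 1275 [ 0.6028 -0.13    0.044 ] dir -2.2539
knob 406 [ 0.5763 -0.0683  0.0626] [0.0627 0.064 ]
bar 144 [ 0.6038 -0.1314  0.0411] dir -2.2821
knob 107 [ 0.5725 -0.0741  0.0531] [0.0539 0.0604]
```

View pics/w2.png

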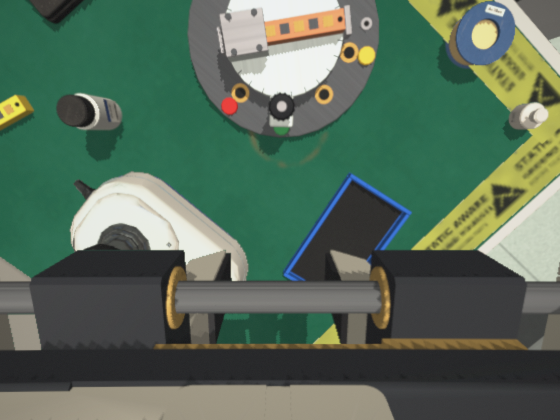

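Knob top at z = 0.063 (fully down), standing at the green marker (282,127), so the stage is locked. On to the bar.

>>> arm_command(steps=[0, 0, -0.12, 0.02, 0.004, 0, 0, 0, 0, -0.24, 0.05, 0.009, 0, 0, 0, 0, -0.36, 0.08, 0.014, 0, 0, 0, 0, -0.48, 0.11, 0.019, 0, 0, 0, 0, -0.6, 0.13, 0.024, 0, 0, 0, 0, -0.72, 0.1485, 0.028, 0, 0, 0, 0, -0.84, 0.1485, 0.028, 0, 0, 0, 0, -0.96, 0.1485, 0.028, 0, 0, 0, 0, -1.08, 0.1485, 0.028, 0, 0, 0, 0, -1.2, 0.1485, 0.028, 0, 0, 0, 0, -1.32, 0.1485, 0.028, 0, 0, 0, 0, -1.44, 0.1485, 0.028, 0])

```text
invalid input
```

>>> arm_command(steps=[0, 0, -0.12, 0, 0, 0, 0, 0, 0, -0.24, 0, 0, 0, 0, 0, 0, -0.297, 0, 0, 0, 0, 0, 0, -0.297, 0, 0, 0, 0, 0, 0, -0.297, 0, 0, 0, 0])

```text
clock: 6.58
tool_pos: [0.5233, -0.0083, 0.2003]
tool_rot: [0.962, -0.274, -0.001, 0.0]
ft_force: [-0.1, 0.1, 0.7]
grip_width: 0.046
grip_force: 0.0
```

```bash
python3 - <<'E'
from h import *
c=snap("wrist","w3");P=cloud(c);h=cv2.cvtColor(c["img"],cv2.COLOR_RGB2HSV)
p=[];
for i in range(6):
    s=sense();p.append(s["tool_pos"])
p=np.array(s["tool_pos"]);Rt=R.from_quat(s["tool_rot"]).as_matrix();print(s["clock"],p,Rt.round(4),s["joint_pos"])
o=(h[...,0]>6)&(h[...,0]<18)&(h[...,1]>110)&(h[...,2]>90)&(P[...,2]>.03)&(P[...,2]<.06)&(np.hypot(P[...,0]-.61,P[...,1]+.13)<.075)
Q=P[o]
if len(Q): w,v=np.linalg.eigh(np.cov(Q[:,:2].T));d=np.arctan2(v[1,1],v[0,1]);print("bar",len(Q),Q.mean(0).round(4),"dir",round((d%np.pi)-np.pi,4),np.percentile(Q[:,2],[5,50,95]))
print("tool x",np.arctan2(Rt[1,0],Rt[0,0]),"move",Rt.T@(np.array([.5998,-.1346,.032])-p))
# tray
bl=(h[...,0]>100)&(h[...,0]<125)&(h[...,1]>130)&(h[...,2]>70)
w2=load("w2");P=cloud(w2);h=cv2.cvtColor(w2["img"],cv2.COLOR_RGB2HSV)
print("tray w2 depth pts");
b=(h[...,0]>100)&(h[...,0]<125)&(h[...,1]>130)&(h[...,2]>70)&(np.hypot(P[...,0]-.43,P[...,1]+.015)<.09)
print(P[b].min(0),P[b].max(0)); 
# known corners in w2 (u,v): right, top
for u,v in((352,177),(410,212),(287,272)): print(atz(w2,u,v,.014).round(4))
t=load("top0")
for u,v in((305,245),(310,273),(259,283),(254,253)): print("top",atz(t,u,v,.014).round(4))
E
```

```text
6.6333 [ 0.52322025 -0.00814425  0.20049828] [[ 8.494e-01 -5.278e-01 -1.100e-03]
 [-5.278e-01 -8.494e-01 -3.000e-04]
 [-7.000e-04  8.000e-04 -1.000e+00]] [-0.06519737  0.29810503 -0.02732569  1.85193413  0.00986435  0.9927623
 -2.22352188]
bar 1270 [ 0.6032 -0.1302  0.0441] dir -2.2598 [0.03903743 0.04458164 0.04596607]
tool x -0.5560088415692157 move [0.13190911 0.066847   0.16845964]
tray w2 depth pts
[ 0.39489258 -0.08362884  0.00112116] [0.4830384  0.06084682 0.01700988]
[ 0.4795 -0.068   0.014 ]
[ 0.4094 -0.082   0.014 ]
[0.4593 0.0522 0.014 ]
top [ 0.4799 -0.0708  0.014 ]
top [ 0.4117 -0.0836  0.014 ]
top [0.3856 0.0408 0.014 ]
top [0.4583 0.0545 0.014 ]
```

>>> arm_command(steps=[0, 0, -0.12, 0.02, 0.01, 0, 0, 0, 0, -0.24, 0.045, 0.025, 0, 0, 0, 0, -0.36, 0.075, 0.04, 0, 0, 0, 0, -0.48, 0.1, 0.05, 0, 0, 0, 0, -0.6, 0.12, 0.06, 0, 0, 0, 0, -0.72, 0.132, 0.067, 0, 0])

```text
clock: 7.13
tool_pos: [0.6013, -0.1369, 0.2005]
tool_rot: [0.996, 0.084, -0.0, 0.001]
ft_force: [-0.5, 0.0, -0.8]
grip_width: 0.046
grip_force: 0.0
```

>>> arm_command(steps=[0, 0, -0.12, 0, 0, 0, 0, 0, 0, -0.24, 0, 0, 0.02, 0, 0, 0, -0.36, 0, 0, 0.04, 0, 0, 0, -0.48, 0, 0, 0.06, 0, 0, 0, -0.6, 0, 0, 0.06, 0, 0, 0, -0.728, 0, 0, 0.06, 0, 0, 0, -0.728, 0, 0, 0.06, 0, 0, 0, -0.728, 0, 0, 0.06, 0])

```text
clock: 7.8
tool_pos: [0.6003, -0.134, 0.1408]
tool_rot: [0.903, 0.431, -0.0, -0.0]
ft_force: [-0.3, -0.1, -0.8]
grip_width: 0.046
grip_force: 0.0
```

```bash
cat > st3.py <<'E'
from h import *
c=snap("wrist","w3");P=cloud(c);h=cv2.cvtColor(c["img"],cv2.COLOR_RGB2HSV)
s=sense()
p=np.array(s["tool_pos"]);Rt=R.from_quat(s["tool_rot"]).as_matrix();print(s["clock"],p,s["joint_pos"])
o=(h[...,0]>6)&(h[...,0]<18)&(h[...,1]>110)&(h[...,2]>90)&(P[...,2]>.03)&(P[...,2]<.06)&(np.hypot(P[...,0]-.61,P[...,1]+.13)<.075)
Q=P[o]
if len(Q)>10: w,v=np.linalg.eigh(np.cov(Q[:,:2].T));d=np.arctan2(v[1,1],v[0,1]);print("bar",len(Q),Q.mean(0).round(4),"dir",round((d%np.pi)-np.pi,4),np.percentile(Q[:,2],[5,50,95]))
print("tool x",np.arctan2(Rt[1,0],Rt[0,0]),"move",Rt.T@(np.array([.5998,-.1346,.032])-p))
E
python3 st3.py
```

```text
7.85 [ 0.60045643 -0.13388661  0.14104099] [ 0.33158467  0.5188005  -0.28985036  1.68012407  0.17286268  0.96788228
 -0.70139388]
bar 1132 [ 0.6045 -0.1308  0.0447] dir -2.2625 [0.04358327 0.04473963 0.04588199]
tool x 0.8899457897941061 move [-9.68780541e-04 -5.53671713e-05  1.09040984e-01]
```

>>> arm_command(steps=[0, 0, 0, -0.001, 0.0007, 0.035, 0, 0, 0, 0, -0.001, 0.0007, 0.07, 0, 0, 0, 0, -0.001, 0.0007, 0.095, 0, 0, 0, 0, -0.001, 0.0007, 0.105, 0, 0, 0, 0, -0.001, 0.0007, 0.1085, 0, 0, 0, 0, -0.001, 0.0007, 0.1085, 0])

```text
clock: 8.35
tool_pos: [0.6005, -0.1347, 0.0328]
tool_rot: [0.902, 0.432, -0.0, -0.0]
ft_force: [-0.8, 0.6, -0.3]
grip_width: 0.0458
grip_force: 0.0
```

>>> arm_command(steps=[0, 0, 0, 0, 0, 0, 1, 0, 0, 0, 0, 0, 0, 1, 0, 0, 0, 0, 0, 0, 1, 0, 0, 0, 0, 0, 0, 1, 0, 0, 0, 0, 0, 0, 1, 0, 0, 0, 0, 0, 0, 1], newtons=35)

```text
clock: 8.85
tool_pos: [0.6006, -0.1349, 0.0333]
tool_rot: [0.901, 0.433, 0.0, 0.0]
ft_force: [-1.1, -0.4, 5.8]
grip_width: 0.0154
grip_force: 34.9
```

```bash
python3 - <<'E'
from h import *
c=snap("side","s3");cv2.imwrite("pics/s3c.png",cv2.resize(c["img"][190:310,210:390],None,fx=4,fy=4,interpolation=cv2.INTER_CUBIC)[...,::-1])
s=sense();print(s["tool_pos"],s["ft_force"],s["ft_torque"])
E
```

```text
[ 0.6006559  -0.13490251  0.03335786] [-1.31212328 -0.31049624  5.96718694] [-0.0221027   0.19343279 -0.04180278]
```

View pics/s3c.png

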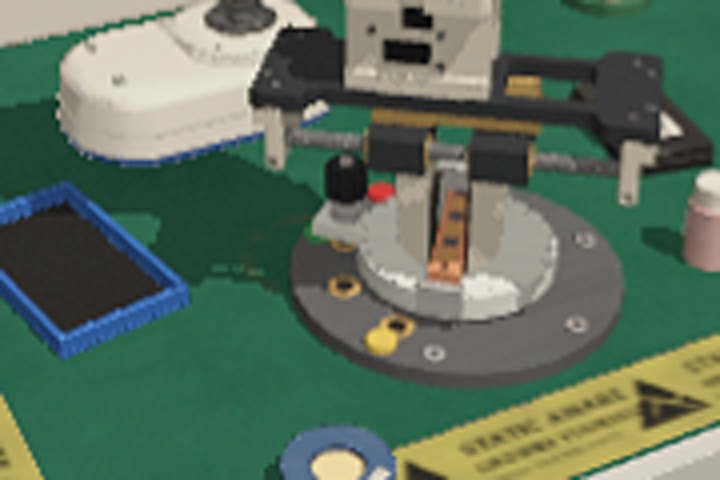

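>>> arm_command(steps=[0, -0.033, 0, 0.0002, 0, -0.0027, 1, 0, -0.066, 0, 0.0004, 0, -0.0052, 1, 0, -0.098, 0, 0.0007, 0, -0.0076, 1, 0, -0.098, 0, 0.0007, 0, -0.0076, 1, 0, -0.098, 0, 0.0007, 0, -0.0076, 1])

```text
clock: 9.32
tool_pos: [0.601, -0.1335, 0.0401]
tool_rot: [0.9, 0.433, -0.044, 0.021]
ft_force: [-0.0, 0.8, 0.3]
grip_width: 0.0157
grip_force: 34.9
```

```bash
python3 - <<'E'
from h import *
c=snap("side","s4");cv2.imwrite("pics/s4c.png",cv2.resize(c["img"][230:300,270:350],None,fx=8,fy=8,interpolation=cv2.INTER_CUBIC)[...,::-1])
P=cloud(c);h=cv2.cvtColor(c["img"],cv2.COLOR_RGB2HSV)
o=(h[...,0]>6)&(h[...,0]<18)&(h[...,1]>110)&(h[...,2]>90)&(P[...,2]>.03)&(P[...,2]<.07)&(np.hypot(P[...,0]-.61,P[...,1]+.13)<.075)
Q=P[o];al=(Q[:,:2]-[.6158,-.1159])@[-.63,-.777]
for lo in range(-20,60,10):
    m=(al*1000>lo)&(al*1000<lo+10)
    if m.sum():print(lo,m.sum(),np.percentile(Q[m,2],[10,50,90]).round(4))
s=sense();print(s["tool_pos"],s["ft_force"],s["ft_torque"],R.from_quat(s["tool_rot"]).as_matrix()[2].round(4))
E
```

```text
-20 11 [0.0443 0.0449 0.0455]
-10 7 [0.0456 0.0457 0.0462]
0 13 [0.0458 0.0469 0.0473]
10 12 [0.0472 0.0479 0.0485]
20 10 [0.0479 0.0485 0.0494]
30 22 [0.0478 0.0494 0.0503]
40 50 [0.0416 0.0479 0.051 ]
50 5 [0.0422 0.0436 0.0463]
[ 0.6007688  -0.13391966  0.04005711] [0.54177568 0.94072657 0.58398827] [ 0.2976118  -0.20202321 -0.01383494] [-9.690e-02 -1.000e-04 -9.953e-01]
```

View pics/s4c.png

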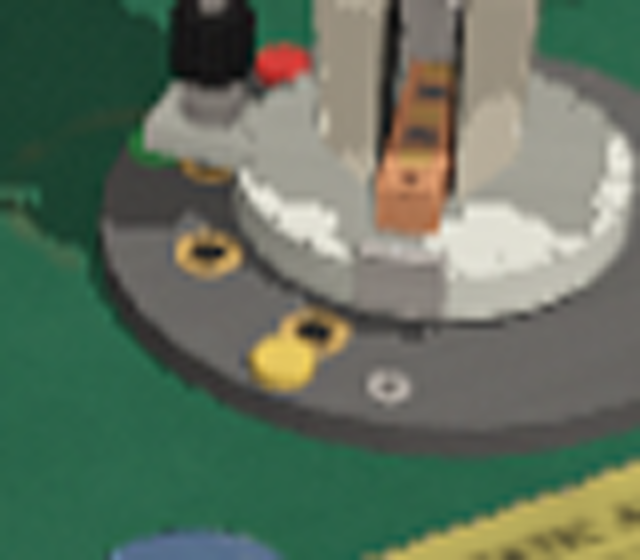

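The crop shows the bar's end face, lower edge (408,232), fully above the lip (400,255), with only small contact force. I'll draw it out along its own axis.

>>> arm_command(steps=[0, 0, 0, -0.005, 0, 0, 1, 0, 0, 0, -0.01, 0, 0, 1, 0, 0, 0, -0.015, 0, 0, 1, 0, 0, 0, -0.02, 0, 0, 1])

```text
clock: 9.7
tool_pos: [0.5873, -0.151, 0.0421]
tool_rot: [0.901, 0.432, -0.044, 0.021]
ft_force: [-0.4, -0.9, -1.9]
grip_width: 0.0154
grip_force: 34.9
```

>>> arm_command(steps=[0, 0, 0, -0.006, 0, 0, 1, 0, 0, 0, -0.012, 0, 0, 1, 0, 0, 0, -0.018, 0, 0, 1, 0, 0, 0, -0.024, 0, 0, 1, 0, 0, 0, -0.03, 0, 0, 1, 0, 0, 0, -0.036, 0, 0, 1, 0, 0, 0, -0.036, 0, 0, 1])

```text
clock: 10.28
tool_pos: [0.5649, -0.1794, 0.0459]
tool_rot: [0.901, 0.432, -0.045, 0.021]
ft_force: [-0.6, -0.2, -1.1]
grip_width: 0.0156
grip_force: 34.9
```

>>> arm_command(steps=[0, 0, 0, -0.003, 0, -0.03, 1, 0, 0, 0, -0.0055, 0, -0.06, 1, 0, 0.05, 0, -0.0078, 0, -0.08, 1, 0, 0.098, 0, -0.0078, 0, -0.08, 1, 0, 0.098, 0, -0.0078, 0, -0.08, 1])

```text
clock: 10.7
tool_pos: [0.5659, -0.18, 0.1277]
tool_rot: [0.902, 0.432, 0.002, 0.001]
ft_force: [-0.8, -0.8, -1.3]
grip_width: 0.0156
grip_force: 34.9
```

>>> arm_command(steps=[0, 0, -0.11, 0.003, -0.02, 0, 1, 0, 0, -0.22, 0.007, -0.045, 0, 1, 0, 0, -0.33, 0.011, -0.07, 0, 1, 0, 0, -0.44, 0.015, -0.095, 0, 1, 0, 0, -0.55, 0.019, -0.12, 0, 1, 0, 0, -0.66, 0.023, -0.145, 0, 1, 0, 0, -0.77, 0.027, -0.17, 0, 1, 0, 0, -0.86, 0.03, -0.187, 0, 1, 0, 0, -0.86, 0.03, -0.187, 0, 1, 0, 0, -0.86, 0.03, -0.187, 0, 1, 0, 0, -0.86, 0.03, -0.187, 0, 1])

```text
clock: 11.62
tool_pos: [0.4391, -0.0377, 0.1259]
tool_rot: [0.639, 0.769, -0.0, 0.0]
ft_force: [-0.1, -0.0, -0.8]
grip_width: 0.0151
grip_force: 34.9
```

```bash
cat > st4.py <<'E'
from h import *
s=sense();p=np.array(s["tool_pos"]);Rt=R.from_quat(s["tool_rot"]).as_matrix()
print(s["clock"],p,Rt.round(4),s["ft_force"])
print("tool x",np.arctan2(Rt[1,0],Rt[0,0]),"move",Rt.T@(np.array([.439,-.038,.0075])-p))
for n in("side","top"):
    c=snap(n,n+"5");P=cloud(c);h=cv2.cvtColor(c["img"],cv2.COLOR_RGB2HSV)
    o=(h[...,0]>6)&(h[...,0]<18)&(h[...,1]>110)&(h[...,2]>90)&(P[...,2]<.17)&(np.hypot(P[...,0]-.44,P[...,1]+.015)<.09)
    Q=P[o]
    if len(Q)>10: print(n,len(Q),np.percentile(Q,[2,98],0).round(4),"dz/dy",np.polyfit(Q[:,1],Q[:,2],1).round(4))
E
python3 st4.py
```

```text
11.6167 [ 0.43908057 -0.03770992  0.12589693] [[-1.823e-01  9.832e-01 -4.000e-04]
 [ 9.832e-01  1.823e-01 -6.000e-04]
 [-5.000e-04 -4.000e-04 -1.000e+00]] [-0.06347489 -0.01059271 -0.76421305]
tool x 1.7540871806492162 move [-2.13802424e-04 -7.91023152e-05  1.18397091e-01]
side 133 [[ 0.4185 -0.065   0.1238]
 [ 0.4499  0.0296  0.1357]] dz/dy [0.0002 0.1314]
top 68 [[0.4198 0.0116 0.0024]
 [0.4363 0.0326 0.1392]] dz/dy [-0.323  0.13 ]
```

>>> arm_command(steps=[0, 0, 0, 0, 0, 0.035, 1, 0, 0, 0, 0, 0, 0.07, 1, 0, 0, 0, 0, 0, 0.1, 1, 0, 0, 0, 0, 0, 0.112, 1, 0, 0, 0, 0, 0, 0.116, 1, 0, 0, 0, 0, 0, 0.117, 1])

```text
clock: 12.22
tool_pos: [0.4386, -0.0376, 0.0083]
tool_rot: [0.639, 0.769, -0.001, -0.001]
ft_force: [0.0, 0.4, -0.4]
grip_width: 0.0155
grip_force: 34.9
```

>>> arm_command(steps=[0, 0, 0, 0, 0, 0.001, 1, 0, 0, 0, 0, 0, 0.0015, 1])

```text
clock: 12.38
tool_pos: [0.4397, -0.0376, 0.0084]
tool_rot: [0.639, 0.769, 0.0, 0.001]
ft_force: [0.9, 0.6, -0.6]
grip_width: 0.0152
grip_force: 34.9
```

>>> arm_command(steps=[0, 0, 0, 0, 0, 0.0005, 1, 0, 0, 0, 0, 0, 0.001, 1, 0, 0, 0, 0, 0, 0.001, 1])

```text
clock: 12.63
tool_pos: [0.4394, -0.0375, 0.0073]
tool_rot: [0.639, 0.769, 0.0, 0.001]
ft_force: [-0.1, 0.0, 3.3]
grip_width: 0.0158
grip_force: 34.9
```

Contact felt (+3.3 N), so the bar sits on the tray floor. Open a little and lift away.

>>> arm_command(steps=[0, 0, 0, 0, 0, 0, 0.7, 0, 0, 0, 0, 0, 0, 0.5, 0, 0, 0, 0, 0, 0, 0.45, 0, 0, 0, 0, 0, 0, 0.45])

```text
clock: 12.97
tool_pos: [0.4386, -0.0374, 0.0067]
tool_rot: [0.639, 0.769, -0.0, 0.0]
ft_force: [0.2, -0.4, 0.2]
grip_width: 0.0248
grip_force: 0.0
```

>>> arm_command(steps=[0, 0, 0, 0, 0, -0.01, 0.45, 0, 0, 0, 0, 0, -0.03, 0.45, 0, 0, 0, 0, 0, -0.06, 0.45, 0, 0, 0, 0, 0, -0.1, 0.45, 0, 0, 0, 0, 0, -0.14, 0.45, 0, 0, 0, 0, 0, -0.18, 0.45, 0, 0, 0, -0.04, 0, -0.2, 0.45, 0, 0, 0, -0.08, 0, -0.2, 0.45, 0, 0, 0, -0.12, 0, -0.2, 0.45, 0, 0, 0, -0.15, 0, -0.2, 0.45, 0, 0, 0, -0.15, 0, -0.2, 0.45])

```text
clock: 13.88
tool_pos: [0.466, -0.1919, 0.2071]
tool_rot: [0.642, 0.767, -0.001, 0.001]
ft_force: [0.9, -0.4, 1.0]
grip_width: 0.0252
grip_force: 0.0
```

```bash
python3 - <<'E'
from h import *
t=snap("top","t9");c=snap("side","s9");s=sense();print(s["clock"],s["tool_pos"],s["ft_force"])
A=cv2.resize(t["img"][140:300,230:400],(425,400),interpolation=cv2.INTER_CUBIC);B=cv2.resize(c["img"][200:330,190:350],(492,400),interpolation=cv2.INTER_CUBIC)[:,:375]
cv2.imwrite("pics/fin.png",np.hstack([A,B])[...,::-1])
P=cloud(c);h=cv2.cvtColor(c["img"],cv2.COLOR_RGB2HSV)
o=(h[...,0]>6)&(h[...,0]<18)&(h[...,1]>110)&(h[...,2]>90)&(P[...,2]<.1)&(np.hypot(P[...,0]-.44,P[...,1]+.015)<.09)
Q=P[o];print(len(Q),np.percentile(Q,[2,50,98],0).round(4))
E
```

```text
13.9833 [ 0.46583318 -0.18551632  0.20685338] [0.9214477  1.00223084 0.14449381]
284 [[ 0.4193 -0.0642  0.0021]
 [ 0.4332 -0.0227  0.015 ]
 [ 0.4514  0.0327  0.0176]]
```

View pics/fin.png

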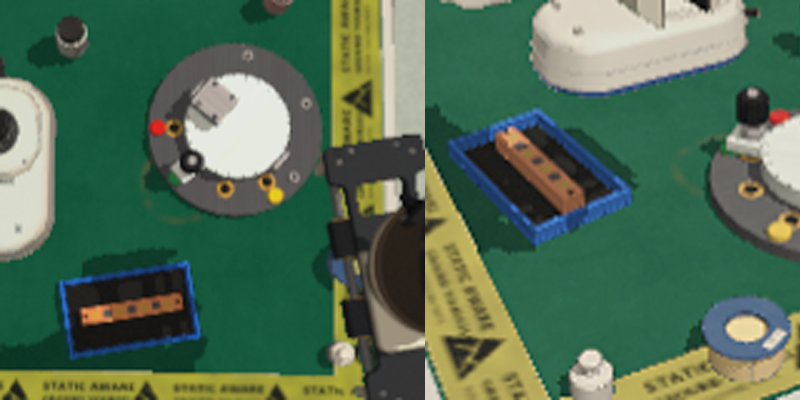

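The bar lies flat in the tray (left half (130,308), right half (540,168)). The plunger is still down at the green marker (192,160), and the spool, weight and vials are untouched. Handing in.

```bash
python3 -c "
from cell import *
print(close_job())"
```

```text
the job is handed in; nothing more can be done
None
```

The stage is locked at the green marker's hole, the copper bar lies flat in the blue tray, nothing nearby looked disturbed in the last pictures, and I handed the job in at about 14 s of the 58 s allowed; no verdict came back.

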